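# Screw down the short foot of a rocking levelling stand

### The job

The square metal levelling stand on the bench rocks because one of its four screw feet is too short, so it leans towards that corner. Turn that foot's black wing screw clockwise (seen from above) until the stand is level and firm on all four feet, its wing then pointing at the middle of the stand like the other three. Leave the stand where it is and the petri dish lying on the middle of it.

Things in the scene. Friction and masses are not known exactly. Their poses are not given: they have to be found in the camera images.
- level_stand: Loose 1.5 kg aluminium plate 150 x 150 x 8 mm, top 34 mm up, on four wing-screw feet at x, y = +-55 mm; three are fixed, wings pointing at the middle; the adjustable one is at +55, +55. A bubble level 8 mm tall by the -x edge. Origin: centre in plan, at the soles' height; z up, x, y along the sides. Starts leaning 2.5 to 5 degrees down to the adjustable foot, any yaw.
- wing_centre (a point): Centre of the adjustable screw's wing: black upright bar 40 mm long (this frame's x), 10 thick (y), 26 tall (z), about 68 mm above the bench, underside 20 mm above the plate; pinch across the 10 mm. Screw and foot are one piece: while turned, the wing stays at its height and the plate climbs; as the plate levels the wing comes upright, shifting sideways up to 6 mm.
- foot_screw (a joint): Turn of that screw relative to the plate, rad; grows clockwise seen from above, driving the foot down 5 mm per rad. Starts at 0 to 0.4; at 1.25 the foot is level with the other three and its wing points at the middle of the plate; end stop at 1.85 (too far: rocks again). Needs about 0.06 N m, stays where it is left.
- dish_centre (a point): Centre of a closed petri dish, 61 mm across and 15 mm tall, lying loose on the middle of the plate; point at half its height.
Things that resemble listed ones, but are neither listed nor needed, are in the scene too. What is shaped like the level_stand but green is not meant. What is shaped like the part that bears dish_centre but turquoise is not meant.

How it is judged:
By the outcome, as a careful person would: the job done as asked, in the order asked, and still so for the second after the job is handed in, with the robot touching nothing.
It also fails if it takes over 32 s, if anything falls off the work surface, if the arm or the gripper's body presses on something with over 40 N, if the wrist force passes 120 N, or if a joint passes its speed limit or range.

### The arm

A 6-joint arm with a two-finger parallel gripper is mounted at the origin on a cart in front of the work surface, level with it; the furniture and walls round the work are solid. World frame = base frame: x ahead of the robot, y to its left, z up, the work surface at z = 0. Lengths are in m, angles in rad, forces in N, time in s.
With the tool pointing down it reaches from about 0.3 to 0.875 m from the base axis. Payload 6.4 kg.
Tool frame: the origin (TCP) lies between the finger pads; the fingertips stand 8 mm ahead of it and the grasp point (between the pads) lies 11 mm behind it; z points along the fingers, y is the direction in which the jaws open and shut (so a half turn about z gives the same grasp; the last joint's range is limited). The gripper opens to 85 mm and grips with 20 to 120 N. Pads are 22 mm wide; open, the fingers measure 114 mm over their backs; the gripper's body (76 mm by 85 mm) begins 54 mm behind the grasp point. The pads swing forward as they close: fully open they stand 13 mm farther back than shut.
Start: joints at [1.105, 0.181, 1.607, -0, 1.354, -0.206], TCP at [0.148, 0.556, 0.239] pointing down, gripper open.
Joint ranges: [-2.99, 2.99], [-0.89, 2.07], [0.3, 2.58], [-1.14, 4.28], [0, 2.63], [-3.12, 3.12]. Speed limits (rad/s): [2.57, 2.57, 3.01, 3.14, 3.14, 3.14].

### API

Orientations are given as a unit quaternion [w, x, y, z].
In Python, from bench import monitor, viewer, workorder, spotter gives the robot as it stands. The module is installed in compiled form; this text tells all that it offers.
- The arm moves only by the tool move_arm, never from a script. Its argument "motion" is a list of rows, each a list of 3 entries, a list of its own where there are three numbers: the shift along the tool's x, y, z in units of 60 mm (1.0 is 60 mm), then the turn, a rotation vector about the tool's x, y, z in units of 8 degrees (1.0 is 8 degrees), then the opening in per cent of the stroke, from 0 (shut) to 100 (fully open). In form: [[[dx, dy, dz], [rx, ry, rz], grip], ...]. A call has 1 to 10 rows; each row is the pose to reach, as a shift and turn from the pose commanded when the call began, along the tool's axes at that moment; what a row does not reach only later rows make up. A row lasts 1/8 s, in which the tool goes at most 62.5 mm and 10.7 degrees, less where a joint would pass 70% of its speed; a pose out of reach is approached as far as the arm can. A call with a gripper value outside its range is refused whole. The fingers move at their own pace and stop on an object; the grip force is fixed at half the most. Time passes only in rows, so rows that repeat a pose let the fingers close. It gives the time, the measured TCP pose, the force and the opening at its end, in the units of the state.
- monitor.get_obs(): the state, without advancing time (a new reading comes with each control period).
- viewer.camera(name): name is "scene" or "top" or "wrist"; returns the picture (480x640x3 uint8, blue, green, red); there is no depth.
- viewer.calibration(name): a dict with "fovy" (degrees; the focal length in pixels is half the picture's height over the tangent of half this angle, whatever the lens; pixels are square), "cx", "cy" (the principal point, pixels), "distortion" ([k1, k2, p1, p2, k3] as OpenCV has them; the pictures are not rectified), "extrinsics" (4x4, takes a point from camera to world coordinates). Camera axes: x right, y down, z forward; pixel columns grow to the right and rows downward; lengths in m; the calibration is good to about 2 mm. A picture is of the moment at which its call begins: read the wrist's pose just before it. calibration takes no time and is no camera call; for the wrist camera it gives the pose at the moment of the call.
- workorder.hand_in(): hands the job in, once; it reports no verdict.
Trained networks look in the newest picture that a camera, given by its name, has taken for a name from the list of things; names that differ only in an ending like _2 or _b are one class to them, and where a whole thing is asked for, a point or a joint stands for the part that bears it (a point fixed in the world has none). Each returns a list of dicts, best first, with "score" (0 to 1); they miss things now and then, are a little off and sometimes report something else, mostly with a low value. They report only what shows in the picture. A call takes as long as a camera call. They do not tell look-alikes from the thing itself.
- spotter.search_frame(camera, name): "centre" ([column, row] as shares, 0 to 1, of the picture: columns of its width, rows of its height, amid what is visible of it).
- spotter.outline_of(camera, name): "region" (480x640 bool, what is visible of it) and "centre" ([column, row] as shares, 0 to 1, of the picture: columns of its width, rows of its height, amid what is visible of it).
The state is a dict: "time_s": time; "q": joint angles; "dq": joint speeds; "joint_efforts": joint torques, N m; "eef_pos": TCP position; "eef_rot": TCP orientation; "wrist_force": force on the tool from outside, world axes, zero at the start; "torque": the same for the moment, N m; "opening": opening from 0.0 (shut) to 1.0 (fully open).
Only numpy, scipy, OpenCV 4.12 (cv2) and the standard library are available. Lean on these libraries where they do the work, as an engineer would, in place of code of your own. Each camera call takes 0.05 s, during which the arm holds its last target. There are 200 camera calls.

## Working session

There is one attempt and no reset: what is moved stays moved. The work goes in short steps, Python scripts to look and compute and a tool call to move; the robot and the scene stay as the last step left them, time stands still between calls to the robot, and variables do not carry over. Pictures are saved under pics/ and viewed, about 8 in all and at most 12, crops included, and the job is handed in when it is done.

Besides the shell and the picture viewer there is one more tool, called in YAML: its name, and indented under it one key for each argument. move_arm: Moves the arm, as the interface text tells. Its arguments: {"type":"object","properties":{"motion":{"type":"array","items":{"type":"array"}}},"required":["motion"]}

```bash
mkdir -p pics
cat > h.py <<'E'
import numpy as np, cv2
from bench import monitor, viewer, workorder, spotter
from scipy.spatial.transform import Rotation as R
def K(c):
    f=240/np.tan(np.radians(c["fovy"])/2); return np.array([[f,0,c["cx"]],[0,f,c["cy"]],[0,0,1.]])
def ray2z(c,px,z):
    p=cv2.undistortPoints(np.array(px,float).reshape(-1,1,2),K(c),np.array(c["distortion"])).reshape(-1,2)
    T=np.array(c["extrinsics"]); d=np.c_[p,np.ones(len(p))]@T[:3,:3].T; o=T[:3,3]
    return o+d*((z-o[2])/d[:,2])[:,None]
def proj(c,P):
    T=np.linalg.inv(np.array(c["extrinsics"])); r,_=cv2.Rodrigues(T[:3,:3])
    return cv2.projectPoints(np.array(P,float).reshape(-1,1,3),r,T[:3,3],K(c),np.array(c["distortion"]))[0].reshape(-1,2)
E
python3 - <<'E'
from h import *
o=monitor.get_obs(); print(o)
for n in ["top","scene"]:
    c=viewer.calibration(n); im=viewer.camera(n); cv2.imwrite(f"pics/{n}1.png",im)
    print(n,np.round(np.array(c["extrinsics"]),3).tolist(),c["fovy"])
    for w in ["level_stand","wing_centre","dish_centre"]:
        for r in spotter.search_frame(n,w):
            px=np.array(r["centre"])*[640,480]
            z={"level_stand":.034,"wing_centre":.068,"dish_centre":.04}[w]
            print(w,r["score"],px.round(),ray2z(c,px,z).round(3))
E
```

```text
{'time_s': 0.0, 'q': array([ 1.10470707e+00,  1.81563203e-01,  1.60798054e+00, -6.27350438e-06,
        1.35379227e+00, -2.06304358e-01]), 'dq': array([-0.00152597,  0.00097873, -0.00056462,  0.00256731,  0.00040693,
       -0.00025547]), 'joint_efforts': array([ 1.37249517e-04, -4.44857669e+01, -3.51336980e+01, -1.28583524e-04,
        9.15859826e-03,  2.15378350e-05]), 'eef_pos': array([0.14744818, 0.5552303 , 0.23838495]), 'eef_rot': array([-2.84674139e-04,  1.29526779e-01,  9.91575541e-01, -8.23886727e-04]), 'wrist_force': array([-0.92461061,  0.55763766,  0.7368281 ]), 'torque': array([ 0.0241041 , -0.00768485, -0.05573327]), 'opening': 1.0048117393588092}
top [[-0.043, -0.969, 0.242, 0.444], [-0.999, 0.04, -0.016, 0.086], [0.006, -0.243, -0.97, 0.905], [0.0, 0.0, 0.0, 1.0]] 54.496527523281756
level_stand 0.8 [320. 296.] [[0.555 0.057 0.034]]
level_stand 0.58 [190. 190.] [[0.776 0.304 0.034]]
wing_centre 0.77 [378. 304.] [[ 0.533 -0.045  0.068]]
wing_centre 0.44 [157. 216.] [[0.714 0.356 0.068]]
dish_centre 0.95 [335. 303.] [[0.54  0.032 0.04 ]]
dish_centre 0.69 [417. 267.] [[ 0.601 -0.127  0.04 ]]
scene [[-0.637, -0.525, 0.564, 0.155], [-0.77, 0.454, -0.447, 0.457], [-0.022, -0.72, -0.694, 0.65], [0.0, 0.0, 0.0, 1.0]] 57.525310325530725
level_stand 0.88 [366. 270.] [[0.532 0.056 0.034]]
level_stand 0.57 [186. 263.] [[0.771 0.307 0.034]]
wing_centre 0.63 [406. 232.] [[ 0.531 -0.048  0.068]]
wing_centre 0.5 [175. 280.] [[0.713 0.349 0.068]]
dish_centre 0.91 [402. 215.] [[ 0.589 -0.105  0.04 ]]
dish_centre 0.61 [374. 255.] [[0.545 0.022 0.04 ]]
```

View pics/top1.png

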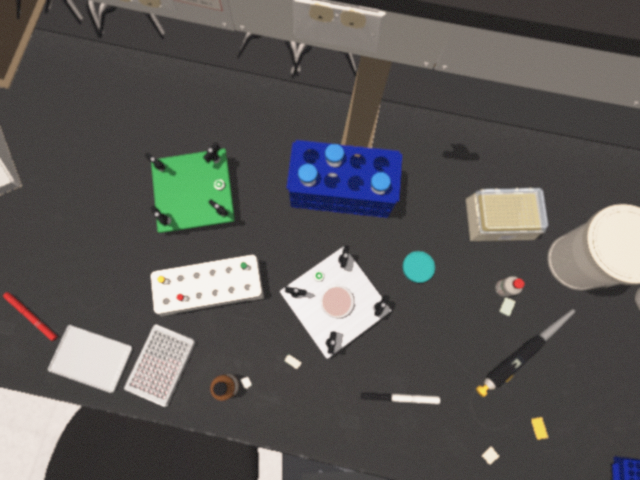

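View pics/scene1.png

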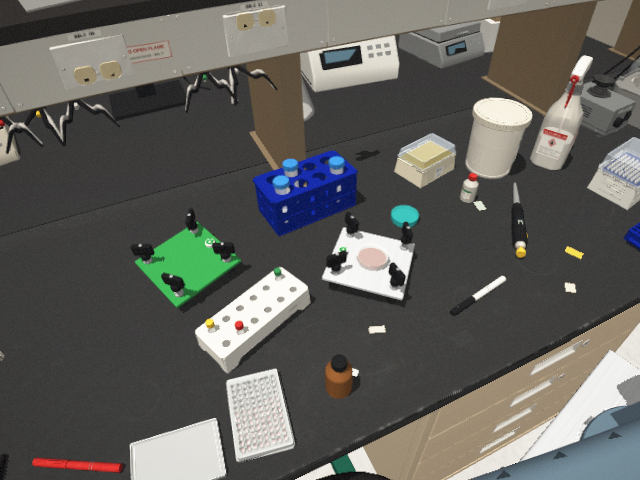

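The lab bench shows a white stand (top px about 337,302), a green look-alike stand (193,190), the dish on the white stand (337,302) and a turquoise look-alike dish (419,267). The white stand's bubble level is at (320,276), on its upper-left edge (-x). That puts +x,+y at the right-hand corner, so the adjustable wing is the one at (381,306). I'll confirm this in a crop.

Run:
```python
from h import *
im=cv2.imread("pics/top1.png"); cv2.imwrite("pics/top1c.png",cv2.resize(im[235:370,270:405],None,fx=4.4,fy=4.4,interpolation=cv2.INTER_CUBIC))
c=viewer.calibration("top")
print(ray2z(c,[[343,248],[391,309],[328,357],[281,292],[320,276]],.034).round(3), ray2z(c,[[381,306]],.068).round(3))
w=viewer.calibration("wrist"); o=monitor.get_obs(); Rt=R.from_quat(np.roll(o["eef_rot"],-1)).as_matrix()
T=np.array(w["extrinsics"]); print("cam in tool",(Rt.T@(T[:3,3]-o["eef_pos"])).round(3),(Rt.T@T[:3,:3]).round(2).tolist(),w["fovy"]); print(Rt.round(3).tolist())
```

```text
[[ 0.646  0.009  0.034]
 [ 0.526 -0.073  0.034]
 [ 0.444  0.049  0.034]
 [ 0.566  0.131  0.034]
 [ 0.593  0.056  0.034]] [[ 0.529 -0.049  0.068]]
cam in tool [ 0.066 -0.    -0.135] [[0.0, -0.96, -0.26], [1.0, 0.0, 0.0], [0.0, -0.26, 0.96]] 60.2889339922381
[[-0.966, 0.257, -0.0], [0.257, 0.966, -0.0], [0.0, -0.0, -1.0]]
```

View pics/top1c.png

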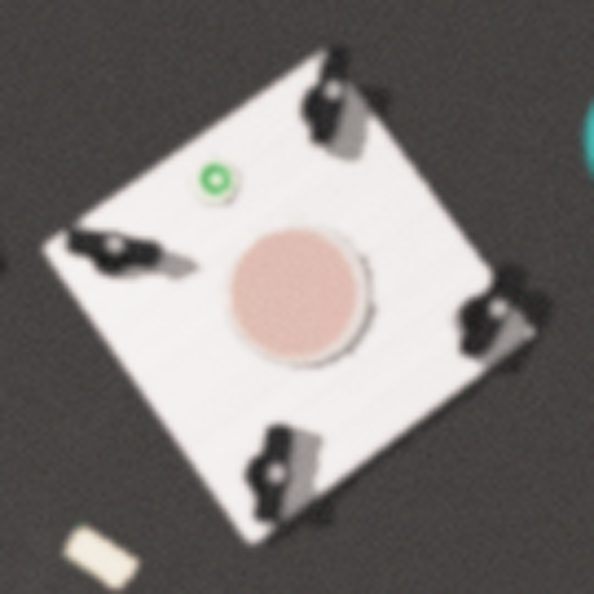

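The crop shows the right-hand wing, at crop (490,312) and top px about (381,306), turned away from the middle while the other three point at it. It also fits the +x,+y corner given by the bubble. It is the adjustable one, so I'll go above it.

move_arm:
  motion:
    - [[-0.88,-0.81,0],[0,0,0.3],100]
    - [[-1.75,-1.62,0],[0,0,0.6],100]
    - [[-2.62,-2.42,0],[0,0,0.9],100]
    - [[-3.5,-3.23,0],[0,0,1.2],100]
    - [[-4.4,-4.04,0],[0,0,1.5],100]
    - [[-5.25,-4.85,0],[0,0,1.8],100]
    - [[-6.12,-5.66,0],[0,0,2.0],100]
    - [[-7.0,-6.46,0],[0,0,2.25],100]
    - [[-7.9,-7.3,0.2],[0,0,2.25],100]
    - [[-8.75,-8.08,0.5],[0,0,2.25],100]

```text
time_s: 1.65
eef_pos: [0.4833, 0.0267, 0.2247]
eef_rot: [0.001, 0.283, 0.959, 0.0]
wrist_force: [0.2, 0.8, -0.2]
opening: 0.998
```

move_arm:
  motion:
    - [[-0.7,-0.3,0.1],[0,0,0],100]
    - [[-1.35,-0.6,0.25],[0,0,0],100]
    - [[-1.35,-0.6,0.25],[0,0,0],100]
    - [[-1.35,-0.6,0.25],[0,0,0],100]

```text
time_s: 2.15
eef_pos: [0.53, -0.045, 0.2089]
eef_rot: [-0.0, 0.283, 0.959, 0.0]
wrist_force: [0.3, 1.3, 0.7]
opening: 0.999
```

Run:
```python
from h import *
o=monitor.get_obs(); c=viewer.calibration("wrist"); im=viewer.camera("wrist"); cv2.imwrite("pics/w1.png",im)
import pickle; pickle.dump((o,c),open("w1.pkl","wb"))
print(o["eef_pos"].round(4),o["eef_rot"].round(3),o["q"].round(2))
for w,z in [("level_stand",.034),("wing_centre",.068),("dish_centre",.04)]:
    for r in spotter.search_frame("wrist",w):
        px=np.array(r["centre"])*[640,480]; print(w,r["score"],px.round(),ray2z(c,px,z).round(4))
```

```text
[ 0.53   -0.045   0.2089] [-0.     0.283  0.959  0.   ] [-0.31  0.12  1.75  0.    1.28 -1.3 ]
level_stand 0.59 [414. 142.] [[0.5187 0.0414 0.034 ]]
wing_centre 0.77 [318. 225.] [[ 0.5268 -0.0475  0.068 ]]
dish_centre 0.76 [286. 336.] [[ 0.5957 -0.1243  0.04  ]]
dish_centre 0.71 [418. 181.] [[0.544  0.0292 0.04  ]]
```

View pics/w1.png

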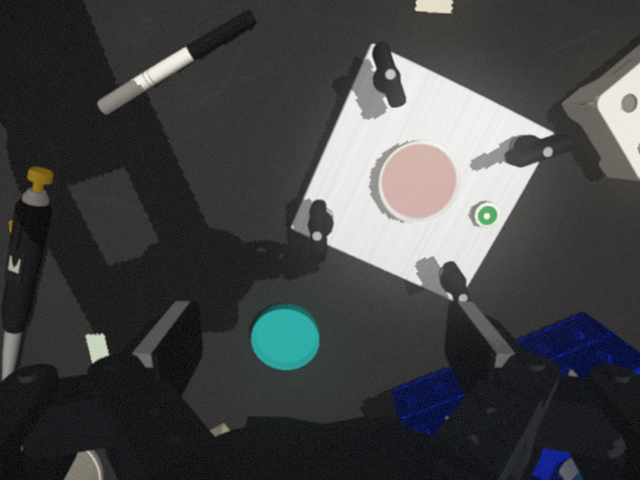

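The close-up shows the adjustable wing at (318,225), lying nearly along the tool's x. The plate corners are at about (372,43), (555,133) and (291,228). I'll fit the stand pose and the wing angle.

```bash
cat >> h.py <<'E'
def pose(p,th):   # stand->world: x,y,yaw, lean phi about the foot diagonal, towards (+,+)
    phi=(1.25-th)*5/77.8; ax=np.array([-1,1,0])/2**.5
    return R.from_euler("z",p[2])*R.from_rotvec(ax*phi), np.array([p[0],p[1],0])
def wing(p,th):
    Rs,t=pose(p,th); a=np.pi/4+(1.25-th)
    Rw=Rs*R.from_euler("z",a); C=Rs.apply([.055,.055,.067])+t; 
    return Rw,C
def box(Rw,C): return Rw.apply(np.array([[i,j,k] for i in(-.02,.02) for j in(-.005,.005) for k in(-.013,.013)]))+C
E
cat > fit.py <<'E'
from h import *; import pickle,sys
from scipy.optimize import least_squares, minimize
o,c=pickle.load(open("w1.pkl","rb")); im=cv2.imread("pics/w1.png")
g=im.min(2); m=((g>110)*255).astype(np.uint8)
m=cv2.morphologyEx(m,cv2.MORPH_OPEN,np.ones((3,3)));n,l,s,ce=cv2.connectedComponentsWithStats(m)
m=(l==l[110,430]).astype(np.uint8)
ct=np.concatenate(cv2.findContours(m,0,1)[0])[:,0,:].astype(float)
cen=np.array([418,175.])
edges=[((372,43),(555,133)),((555,133),(463,300)),((463,300),(291,228)),((291,228),(372,43))]
L=[]
for a,b in edges:
    a,b=np.array(a,float),np.array(b,float); d=(b-a)/np.linalg.norm(b-a); nn=np.array([-d[1],d[0]])
    t=(ct-a)@d; q=ct[(abs((ct-a)@nn)<7)&(t>20)&(t<np.linalg.norm(b-a)-20)]
    vx,vy,x0,y0=cv2.fitLine(q.astype(np.float32),cv2.DIST_HUBER,0,.01,.01).ravel(); L.append(np.cross([x0,y0,1],[x0+vx,y0+vy,1]))
I=[np.cross(L[i-1],L[i]) for i in range(4)]; I=np.array([i[:2]/i[2] for i in I]); print("corners",I.round(1).tolist())
# I0 between edges 3,0 ; in stand: I0=(372,43)=(+,-)? I1=(555,133)=(-,-), I2=(463,300)=(-,+), I3=(291,228)=(+,+)
S=np.array([[.075,-.075,.034],[-.075,-.075,.034],[-.075,.075,.034],[.075,.075,.034]])
def res(v):
    Rs,t=pose(v[:3],v[3]); return (proj(c,Rs.apply(S)+t)-I).ravel()
r=least_squares(res,[.545,.03,-2.5,.2],x_scale=[.01,.01,.1,.3]); print("free th",r.x.round(4),np.abs(r.fun).max().round(2))
viewer.camera("wrist"); w=spotter.outline_of("wrist","wing_centre"); 
for d in w: print(d["score"],(np.array(d["centre"])*[640,480]).round())
M=[d for d in w if abs(d["centre"][0]*640-318)<25][0]["region"]
for th in np.arange(-.1,.61,.1):
    p=least_squares(lambda v:res([*v,th]),[.545,.03,-2.5],x_scale=[.01,.01,.1]); Rw,C=wing(p.x,th)
    best=(0,)
    for du in range(-6,7):
      for dv in range(-6,7):
        P=np.zeros((480,640),np.uint8); cv2.fillConvexPoly(P,cv2.convexHull((proj(c,box(Rw,C))+[du,dv]).astype(np.int32)),1)
        iou=(P*M).sum()/((P+M)>0).sum(); best=max(best,(iou,du,dv))
    print(round(th,2),p.x.round(4),np.abs(p.fun).max().round(2),best,C.round(4),"wing yaw",np.degrees(np.arctan2(*Rw.as_matrix()[[1,0],0])).round(1))
th=float(sys.argv[1]) if len(sys.argv)>1 else .2
p=least_squares(lambda v:res([*v,th]),[.545,.03,-2.5],x_scale=[.01,.01,.1]).x; Rw,C=wing(p,th)
k=5; cr=cv2.resize(im[170:290,260:380],None,fx=k,fy=k,interpolation=cv2.INTER_CUBIC)
h=cv2.convexHull((proj(c,box(Rw,C))).astype(np.float32))[:,0]
cv2.polylines(cr,[((h-[260,170]+.5)*k).astype(int)],True,(0,255,0),1)
cn=cv2.findContours(M.astype(np.uint8),0,1)[0]
for q in cn: cv2.polylines(cr,[((q[:,0]-[260,170]+.5)*k).astype(int)],True,(0,0,255),1)
cv2.imwrite("pics/fit1.png",cr)
E
python3 fit.py
```

```text
corners [[371.8, 41.5], [556.2, 132.1], [458.5, 301.9], [289.7, 228.3]]
free th [ 0.5465  0.0331 -2.5584  0.0906] 0.68
0.76 [317. 228.]
-0.1 [ 0.5465  0.0333 -2.5575] 0.75 (np.float64(0.7164948453608248), -1, 4) [ 0.5299 -0.0483  0.06  ] wing yaw -24.1
0.0 [ 0.5465  0.0332 -2.558 ] 0.71 (np.float64(0.7846515270164448), -1, 4) [ 0.5299 -0.048   0.0605] wing yaw -29.9
0.1 [ 0.5465  0.0331 -2.5585] 0.68 (np.float64(0.8003233629749393), -2, 2) [ 0.5299 -0.0478  0.0611] wing yaw -35.6
0.2 [ 0.5465  0.033  -2.559 ] 0.65 (np.float64(0.6940532081377152), -1, 3) [ 0.5299 -0.0475  0.0616] wing yaw -41.4
0.3 [ 0.5464  0.0328 -2.5594] 0.89 (np.float64(0.6047904191616766), -1, 3) [ 0.53   -0.0472  0.0621] wing yaw -47.2
0.4 [ 0.5464  0.0327 -2.5599] 1.17 (np.float64(0.5284210526315789), -1, 3) [ 0.53   -0.0469  0.0627] wing yaw -52.9
0.5 [ 0.5464  0.0326 -2.5604] 1.46 (np.float64(0.46862745098039216), -2, 3) [ 0.53   -0.0466  0.0632] wing yaw -58.7
0.6 [ 0.5464  0.0325 -2.5609] 1.76 (np.float64(0.41385652973635806), -3, 3) [ 0.53   -0.0463  0.0637] wing yaw -64.5
```

View pics/fit1.png

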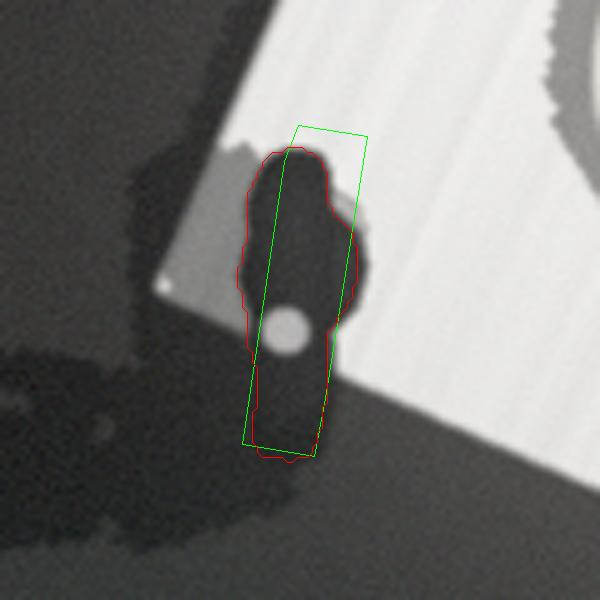

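```bash
sed -i 's/\[.055,.055,.067\]/[.055,.055,.068+.005*(1.25-th)]/' h.py; python3 fit.py 0.06 | sed -n '2,8p'
python3 - <<'E'
from h import *; import pickle
o,c=pickle.load(open("w1.pkl","rb")); p=[.5465,.0331,-2.5583]
for th in(0.05,.1):
    Rw,C=wing(p,th); print(th,C.round(4),proj(c,[C+Rw.apply([0,0,.013])]),np.degrees(np.arctan2(*Rw.as_matrix()[[1,0],0])))
print(ray2z(c,[[317,236]],.081))
# dots of the fixed wings at their tops
for s,px in (((.055,-.055),(390,74)),((-.055,-.055),(547.5,152)),((-.055,.055),(463,297.5))):
    Rs,t=pose(p,.06); print(px,proj(c,[Rs.apply([*s,.081])+t]).round(1))
E
```

```text
free th [ 0.5465  0.0331 -2.5584  0.0906] 0.68
0.56 [316. 229.]
-0.1 [ 0.5465  0.0333 -2.5575] 0.75 (np.float64(0.7261410788381742), 0, 0) [ 0.5297 -0.049   0.0677] wing yaw -24.1
0.0 [ 0.5465  0.0332 -2.558 ] 0.71 (np.float64(0.8041697691734921), 0, 2) [ 0.5298 -0.0486  0.0678] wing yaw -29.9
0.1 [ 0.5465  0.0331 -2.5585] 0.68 (np.float64(0.7841079460269865), -1, 2) [ 0.5298 -0.0483  0.0678] wing yaw -35.6
0.2 [ 0.5465  0.033  -2.559 ] 0.65 (np.float64(0.6920236336779911), 0, 1) [ 0.5298 -0.0479  0.0678] wing yaw -41.4
0.3 [ 0.5464  0.0328 -2.5594] 0.89 (np.float64(0.5930555555555556), 0, 2) [ 0.5299 -0.0475  0.0679] wing yaw -47.2
0.05 [ 0.5298 -0.0485  0.0678] [[317.76211714 234.78040372]] -32.767318386975454
0.1 [ 0.5298 -0.0482  0.0678] [[318.15565208 234.6396094 ]] -35.63130092574414
[[ 0.52995719 -0.0502732   0.081     ]]
(390, 74) [[390.8  73.6]]
(547.5, 152) [[547.6 150.6]]
(463, 297.5) [[463.4 296.4]]
```

View pics/fit1.png

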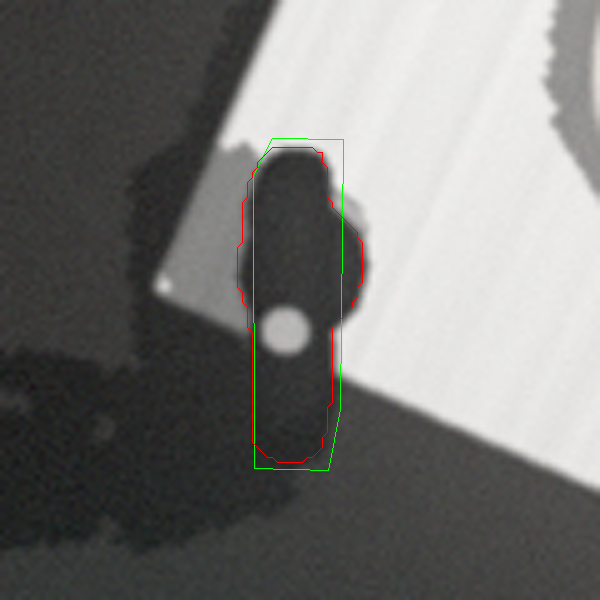

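The fit is good: residuals are under 1 px, θ is about 0.07, and the wing's top dot and the three fixed wings all line up. Next I'll work out the grasp and the turning path.

```bash
cat > plan.py <<'E'
from h import *
p=[.5465,.0331,-2.5584]; th0=.07
def tool(th,up=0.,back=.008):
    Rw,C=wing(p,th); Rt=Rw*R.from_euler("z",np.pi)*R.from_euler("x",np.pi)
    return Rt, C+Rt.apply([0,0,back-up])
def rel(a,b):
    return (a[0].inv().apply(b[1]-a[1])/.06).round(3).tolist(), (np.degrees((a[0].inv()*b[0]).as_rotvec())/8).round(3).tolist()
if __name__=="__main__":
    o=monitor.get_obs(); cur=(R.from_quat(np.roll(o["eef_rot"],-1)),o["eef_pos"])
    for up in(.06,.03,0): print("to grasp",up,rel(cur,tool(th0,up)))
    g=tool(th0); print(g[1])
    for t in np.linspace(th0,1.25,19)[1:]: print(round(t,3),rel(g,tool(t)))
    h=tool(th0+(1.25-th0)*10/18)
    for t in np.linspace(th0,1.25,19)[11:]: print("2nd",round(t,3),rel(h,tool(t)))
E
python3 plan.py
```

```text
to grasp 0.06 ([-0.047, -0.115, 1.495], [-0.503, 0.205, 0.142])
to grasp 0.03 ([-0.033, -0.08, 1.994], [-0.503, 0.205, 0.142])
to grasp 0 ([-0.019, -0.045, 2.493], [-0.503, 0.205, 0.142])
[ 0.52992126 -0.04776907  0.05981763]
0.136 ([0.002, 0.004, 0.0], [0.028, -0.012, 0.47])
0.201 ([0.004, 0.009, 0.0], [0.054, -0.027, 0.939])
0.267 ([0.005, 0.013, 0.0], [0.08, -0.043, 1.409])
0.332 ([0.007, 0.017, 0.0], [0.105, -0.06, 1.878])
0.398 ([0.009, 0.021, 0.0], [0.129, -0.08, 2.347])
0.463 ([0.01, 0.025, 0.0], [0.152, -0.101, 2.817])
0.529 ([0.012, 0.029, 0.0], [0.173, -0.124, 3.286])
0.594 ([0.014, 0.034, 0.001], [0.194, -0.148, 3.756])
0.66 ([0.016, 0.038, 0.001], [0.213, -0.174, 4.225])
0.726 ([0.017, 0.042, 0.001], [0.231, -0.202, 4.694])
0.791 ([0.019, 0.046, 0.001], [0.248, -0.232, 5.164])
0.857 ([0.021, 0.05, 0.001], [0.263, -0.262, 5.633])
0.922 ([0.022, 0.054, 0.002], [0.277, -0.295, 6.102])
0.988 ([0.024, 0.058, 0.002], [0.289, -0.329, 6.571])
1.053 ([0.025, 0.062, 0.002], [0.299, -0.364, 7.04])
1.119 ([0.027, 0.066, 0.002], [0.308, -0.401, 7.509])
1.184 ([0.029, 0.07, 0.003], [0.315, -0.439, 7.978])
1.25 ([0.03, 0.073, 0.003], [0.32, -0.479, 8.447])
2nd 0.791 ([0.004, 0.002, 0.0], [0.014, -0.027, 0.47])
2nd 0.857 ([0.008, 0.004, 0.0], [0.027, -0.054, 0.939])
2nd 0.922 ([0.011, 0.007, 0.0], [0.037, -0.083, 1.409])
2nd 0.988 ([0.015, 0.009, 0.0], [0.046, -0.112, 1.878])
2nd 1.053 ([0.019, 0.011, 0.0], [0.053, -0.142, 2.347])
2nd 1.119 ([0.022, 0.013, 0.0], [0.059, -0.173, 2.817])
2nd 1.184 ([0.026, 0.015, 0.0], [0.062, -0.204, 3.286])
2nd 1.25 ([0.03, 0.017, 0.001], [0.063, -0.236, 3.756])
```

move_arm:
  motion:
    - [[-0.03,-0.06,0.6],[-0.25,0.1,0.07],60]
    - [[-0.047,-0.115,1.2],[-0.5,0.2,0.14],50]
    - [[-0.045,-0.11,1.6],[-0.5,0.2,0.14],45]
    - [[-0.033,-0.08,2.0],[-0.5,0.2,0.14],45]
    - [[-0.026,-0.062,2.25],[-0.5,0.2,0.14],45]
    - [[-0.019,-0.045,2.49],[-0.5,0.2,0.14],45]
    - [[-0.019,-0.045,2.49],[-0.5,0.2,0.14],45]

```text
time_s: 3.42
eef_pos: [0.5293, -0.0479, 0.0588]
eef_rot: [-0.004, 0.292, 0.956, 0.037]
wrist_force: [0.0, -0.1, 0.5]
opening: 0.455
```

Run:
```python
from plan import *
o=monitor.get_obs(); cur=(R.from_quat(np.roll(o["eef_rot"],-1)),o["eef_pos"]); print(o["eef_pos"],rel(cur,tool(th0)))
viewer_im=viewer.camera("wrist"); cv2.imwrite("pics/w2.png",viewer_im)
```

```text
[ 0.52930088 -0.04787085  0.05883661] ([-0.007, 0.008, -0.016], [-0.007, -0.01, -0.003])
```

View pics/w2.png

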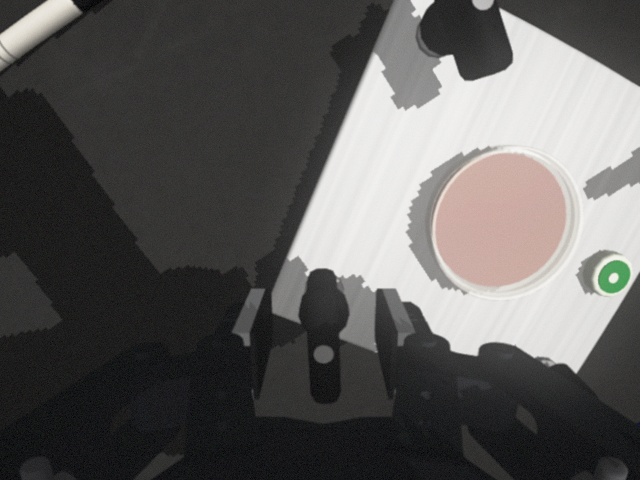

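The wing (dot at 323,354) sits midway between the pads (about 262 and 386), so I'll close.

move_arm:
  motion:
    - [[0,0,0],[0,0,0],20]
    - [[0,0,0],[0,0,0],0]
    - [[0,0,0],[0,0,0],0]
    - [[0,0,0],[0,0,0],0]
    - [[0,0,0],[0,0,0],0]

```text
time_s: 4.1
eef_pos: [0.5306, -0.0487, 0.0606]
eef_rot: [-0.003, 0.292, 0.956, 0.037]
wrist_force: [-1.4, -0.0, 6.6]
opening: 0.16
```

move_arm:
  motion:
    - [[0,0,0],[0,0,0],0]
    - [[0,0,0],[0,0,0],0]

```text
time_s: 4.35
eef_pos: [0.5307, -0.0487, 0.0607]
eef_rot: [-0.003, 0.292, 0.956, 0.037]
wrist_force: [-0.5, -0.2, 6.8]
opening: 0.163
```

Run:
```python
from plan import *
im=viewer.camera("wrist"); o=monitor.get_obs(); print(o)
cv2.imwrite("pics/w3.png",cv2.resize(im[240:440,200:450],None,fx=3,fy=3))
```

```text
{'time_s': 4.4, 'q': array([-0.35896181,  0.32091596,  1.8431365 ,  0.08878156,  0.98915287,
       -1.38542349]), 'dq': array([ 0.00091214, -0.00012245, -0.00014878,  0.00021004,  0.00160094,
        0.00138396]), 'joint_efforts': array([ 5.56384474e-01, -4.09208357e+01, -2.57862890e+01,  5.37630916e-01,
       -2.25720014e-01, -2.66459037e-04]), 'eef_pos': array([ 0.53068596, -0.04870243,  0.06066934]), 'eef_rot': array([-0.00257686,  0.29224001,  0.95561383,  0.03730062]), 'wrist_force': array([-1.67851061, -1.22591162,  6.81236778]), 'torque': array([-0.09399892,  0.20294748, -0.00219855]), 'opening': 0.15942353466545908}
```

View pics/w3.png

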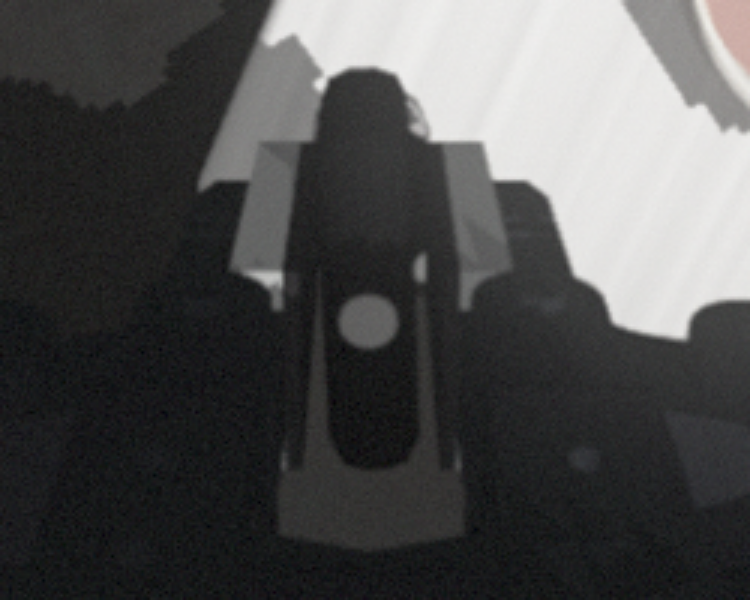

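The pads have closed on the collar under the wing: gaps show on both sides of the bar, the opening is 0.16, and the upward force is 6.8 N. I'll open, rise about 7 mm and close again.

move_arm:
  motion:
    - [[0,0,0],[0,0,0],35]
    - [[0,0,0],[0,0,0],35]
    - [[0,0,-0.12],[0,0,0],35]
    - [[0,0,-0.12],[0,0,0],35]

```text
time_s: 4.9
eef_pos: [0.5303, -0.049, 0.0675]
eef_rot: [-0.003, 0.292, 0.956, 0.037]
wrist_force: [0.4, -0.3, -0.4]
opening: 0.35
```

Run:
```python
from plan import *
c=viewer.calibration("wrist");im=viewer.camera("wrist"); o=monitor.get_obs(); cur=(R.from_quat(np.roll(o["eef_rot"],-1)),o["eef_pos"])
print(o["eef_pos"],o["wrist_force"].round(1),rel(cur,tool(th0,back=.001)))
Rw,C=wing(p,th0); d=proj(c,[C+Rw.apply([0,0,.013])])[0]; print("dot expected",d)
x,y=d.astype(int); g=im[y-12:y+13,x-12:x+13].min(2).astype(float); m=g>g.max()*.75; print("dot seen",np.argwhere(m).mean(0)[::-1]+[x-12,y-12],m.sum(),g.max())
S=np.array([[.055,-.055,.081]]); Rs,t=pose(p,th0); print(proj(c,Rs.apply(S)+t))
cv2.imwrite("pics/w4.png",im)
```

```text
[ 0.53015098 -0.04891667  0.06730304] [ 0.  -0.7  0.5] ([0.01, 0.005, 0.009], [-0.003, 0.009, -0.003])
dot expected [324.90358064 334.44436147]
dot seen [322.54852321 336.64135021] 237 101.0
[[471.68723497   2.76486491]]
```

move_arm:
  motion:
    - [[0.01,0,0],[0,0,0],15]
    - [[0.01,0,0],[0,0,0],0]
    - [[0.01,0,0],[0,0,0],0]
    - [[0.01,0,0],[0,0,0],0]
    - [[0.01,0,0],[0,0,0],0]

```text
time_s: 5.58
eef_pos: [0.5293, -0.0484, 0.0669]
eef_rot: [-0.004, 0.292, 0.956, 0.037]
wrist_force: [-0.4, 0.0, 2.6]
opening: 0.105
```

```bash
sed -i 's/back=.008/back=.001/; s/th0=.07/th0=.07/' plan.py; python3 plan.py | tail -27; python3 -c "
from plan import *
o=monitor.get_obs(); cur=(R.from_quat(np.roll(o['eef_rot'],-1)),o['eef_pos']); print(o['wrist_force'],o['torque'],rel(cur,tool(th0)))"
```

```text
[ 0.52981475 -0.0482886   0.06679751]
0.136 ([0.002, 0.005, 0.0], [0.028, -0.012, 0.47])
0.201 ([0.004, 0.009, 0.0], [0.054, -0.027, 0.939])
0.267 ([0.006, 0.014, 0.0], [0.08, -0.043, 1.409])
0.332 ([0.008, 0.019, 0.0], [0.105, -0.06, 1.878])
0.398 ([0.01, 0.023, 0.0], [0.129, -0.08, 2.347])
0.463 ([0.012, 0.028, 0.0], [0.152, -0.101, 2.817])
0.529 ([0.013, 0.033, 0.001], [0.173, -0.124, 3.286])
0.594 ([0.015, 0.037, 0.001], [0.194, -0.148, 3.756])
0.66 ([0.017, 0.042, 0.001], [0.213, -0.174, 4.225])
0.726 ([0.019, 0.046, 0.001], [0.231, -0.202, 4.694])
0.791 ([0.021, 0.051, 0.001], [0.248, -0.232, 5.164])
0.857 ([0.023, 0.055, 0.002], [0.263, -0.262, 5.633])
0.922 ([0.025, 0.06, 0.002], [0.277, -0.295, 6.102])
0.988 ([0.026, 0.064, 0.002], [0.289, -0.329, 6.571])
1.053 ([0.028, 0.069, 0.002], [0.299, -0.364, 7.04])
1.119 ([0.03, 0.073, 0.003], [0.308, -0.401, 7.509])
1.184 ([0.032, 0.077, 0.003], [0.315, -0.439, 7.978])
1.25 ([0.034, 0.082, 0.003], [0.32, -0.479, 8.447])
2nd 0.791 ([0.004, 0.002, 0.0], [0.014, -0.027, 0.47])
2nd 0.857 ([0.008, 0.005, 0.0], [0.027, -0.054, 0.939])
2nd 0.922 ([0.013, 0.007, 0.0], [0.037, -0.083, 1.409])
2nd 0.988 ([0.017, 0.01, 0.0], [0.046, -0.112, 1.878])
2nd 1.053 ([0.021, 0.012, 0.0], [0.053, -0.142, 2.347])
2nd 1.119 ([0.025, 0.014, 0.0], [0.059, -0.173, 2.817])
2nd 1.184 ([0.029, 0.017, 0.001], [0.062, -0.204, 3.286])
2nd 1.25 ([0.033, 0.019, 0.001], [0.063, -0.236, 3.756])
[-0.35093085  0.04901616  2.57082609] [0.08393833 0.08384288 0.03467284] ([-0.006, 0.007, 0.003], [-0.004, 0.002, -0.004])
```

It is gripped on the wing (opening 0.105, about 9–10 mm). Now I'll turn clockwise along the planned path.

move_arm:
  motion:
    - [[0.002,0.005,0],[0.028,-0.012,0.47],0]
    - [[0.004,0.009,0],[0.054,-0.027,0.94],0]
    - [[0.006,0.014,0],[0.08,-0.043,1.41],0]
    - [[0.008,0.019,0],[0.105,-0.06,1.88],0]
    - [[0.01,0.023,0],[0.13,-0.08,2.35],0]
    - [[0.012,0.028,0],[0.15,-0.1,2.82],0]
    - [[0.013,0.033,0],[0.173,-0.124,3.29],0]
    - [[0.015,0.037,0],[0.194,-0.148,3.76],0]
    - [[0.017,0.042,0],[0.213,-0.174,4.23],0]
    - [[0.019,0.046,0],[0.23,-0.2,4.7],0]

```text
time_s: 6.82
eef_pos: [0.53, -0.0454, 0.0668]
eef_rot: [-0.007, 0.586, 0.81, 0.015]
wrist_force: [1.9, 0.3, -1.0]
opening: 0.102
```

Run:
```python
from plan import *
o=monitor.get_obs(); cur=(R.from_quat(np.roll(o["eef_rot"],-1)),o["eef_pos"])
print(o["wrist_force"].round(1),o["torque"].round(2),o["opening"],rel(cur,tool(.7256)))
im=viewer.camera("wrist"); cv2.imwrite("pics/w5.png",im)
```

```text
[ 1.9  0.3 -1. ] [ 0.14 -0.26  0.12] 0.10214378691437691 ([-0.002, 0.007, -0.002], [-0.0, 0.001, -0.024])
```

View pics/w5.png

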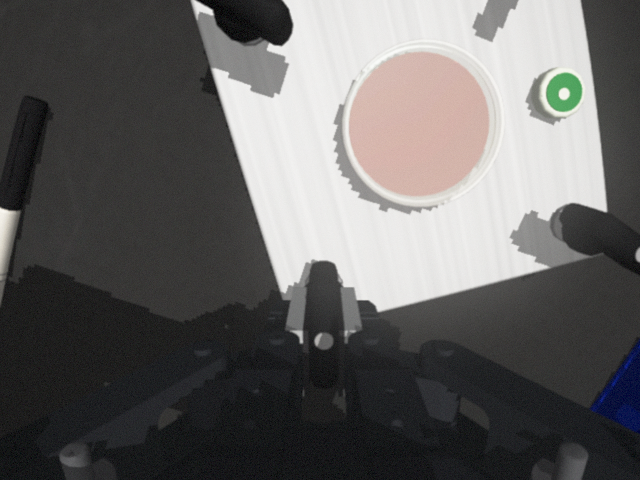

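The wing (dot at 323,341) has turned with the gripper and the plate has stayed put. The dish is still in the middle and the forces are small, so I'll carry on to level.

move_arm:
  motion:
    - [[0.004,0.002,0],[0.014,-0.027,0.47],0]
    - [[0.008,0.005,0],[0.027,-0.054,0.94],0]
    - [[0.013,0.007,0],[0.037,-0.083,1.41],0]
    - [[0.017,0.01,0],[0.046,-0.112,1.88],0]
    - [[0.021,0.012,0],[0.053,-0.142,2.35],0]
    - [[0.025,0.014,0],[0.059,-0.173,2.82],0]
    - [[0.029,0.017,0],[0.062,-0.204,3.29],0]
    - [[0.033,0.019,0],[0.063,-0.236,3.75],0]
    - [[0.033,0.019,0],[0.063,-0.236,3.75],0]

```text
time_s: 8.0
eef_pos: [0.5305, -0.0431, 0.0668]
eef_rot: [0.0, 0.775, 0.632, 0.0]
wrist_force: [3.3, 0.6, -4.4]
opening: 0.098
```

Run:
```python
from plan import *
o=monitor.get_obs(); cur=(R.from_quat(np.roll(o["eef_rot"],-1)),o["eef_pos"])
print(o["wrist_force"].round(1),o["torque"].round(2),o["opening"],rel(cur,tool(1.25)))
```

```text
[ 3.3  0.6 -4.4] [ 0.15 -0.54 -0.06] 0.09829837448087599 ([0.002, 0.006, -0.004], [0.002, -0.0, 0.005])
```

move_arm:
  motion:
    - [[0,0,0],[0,0,0],20]
    - [[0,0,0],[0,0,0],45]
    - [[0,0,0],[0,0,0],45]
    - [[0,0,-0.5],[0,0,0],45]
    - [[0,0,-1.2],[0,0,0],45]
    - [[0,0,-2.0],[0,0,0],45]
    - [[-0.2,0,-2.4],[0,0,0],60]
    - [[-0.4,0,-2.6],[0,0,0],60]
    - [[-0.4,0,-2.6],[0,0,0],60]
    - [[-0.4,0,-2.6],[0,0,0],60]

```text
time_s: 9.25
eef_pos: [0.5247, -0.0665, 0.2216]
eef_rot: [-0.001, 0.775, 0.632, -0.001]
wrist_force: [0.2, -0.2, 0.6]
opening: 0.595
```

Run:
```python
from h import *; import pickle
o=monitor.get_obs(); c=viewer.calibration("wrist"); im=viewer.camera("wrist"); pickle.dump((o,c),open("w6.pkl","wb")); 
cv2.imwrite("pics/w6.png",im); p=[.5465,.0331,-2.5584]
S=np.array([[.075,-.075,.034],[-.075,-.075,.034],[-.075,.075,.034],[.075,.075,.034],[.055,-.055,.081],[-.055,-.055,.081],[-.055,.055,.081],[.055,.055,.081]])
Rs,t=pose(p,1.25); P=proj(c,Rs.apply(S)+t); print(P.round(1).tolist()); v=im.copy()
h=cv2.convexHull(proj(c,box(*wing(p,1.25))).astype(np.float32))[:,0]
cv2.polylines(v,[P[:4].round().astype(int)],True,(0,0,255),1)
cv2.polylines(v,[h.round().astype(int)],True,(0,255,0),1)
for q in P[4:]: cv2.circle(v,tuple(q.round().astype(int)),2,(0,0,255),-1)
cv2.imwrite("pics/w6o.png",v)
```

```text
[[184.1, 80.7], [325.5, -73.4], [466.6, 80.7], [325.2, 218.4], [203.5, 71.6], [325.7, -60.7], [447.7, 71.6], [325.5, 191.9]]
```

View pics/w6o.png

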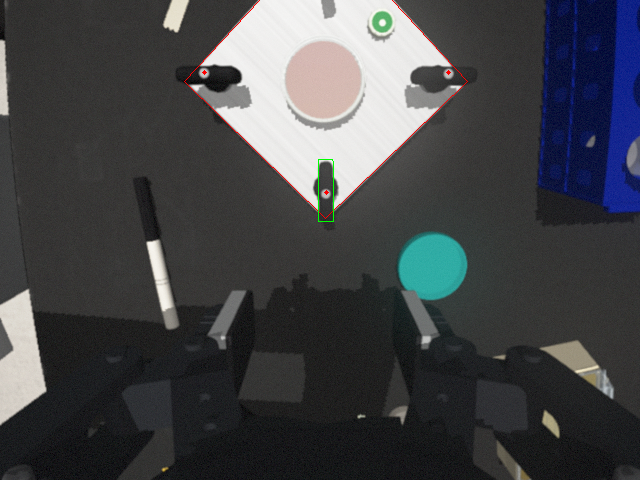

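The overlay of the level model (red corners and dots, green wing) matches the picture. The adjustable wing at (325,190) points at the dish and the stand hasn't shifted. I'll take one numerical check with the whole plate in view.

move_arm:
  motion:
    - [[0.6,0,0],[0,0,0],60]
    - [[1.3,0,-0.3],[0,0,0],60]
    - [[1.6,0,-0.5],[0,0,0],60]
    - [[1.6,0,-0.5],[0,0,0],60]
    - [[1.6,0,-0.5],[0,0,0],60]
    - [[1.6,0,-0.5],[0,0,0],60]

```text
time_s: 10.05
eef_pos: [0.5444, 0.0263, 0.2523]
eef_rot: [-0.0, 0.775, 0.631, -0.001]
wrist_force: [-0.2, 0.0, 0.2]
opening: 0.601
```

Run:
```python
from h import *
from scipy.optimize import least_squares
c=viewer.calibration("wrist"); im=viewer.camera("wrist"); p0=[.5465,.0331,-2.5584]
S=np.array([[.075,-.075,.034],[-.075,-.075,.034],[-.075,.075,.034],[.075,.075,.034]])
D=np.array([[.055,-.055,.081],[-.055,-.055,.081],[-.055,.055,.081],[.055,.055,.081]])
Rs,t=pose(p0,1.25); P=proj(c,Rs.apply(S)+t); Q=proj(c,Rs.apply(D)+t); print(P.round(1).tolist())
g=cv2.GaussianBlur(im.min(2),(3,3),0).astype(float)
L=[]
for i in range(4):   # edge points: strongest gradient along the normal of each expected edge
    a,b=P[i],P[(i+1)%4]; d=(b-a)/np.linalg.norm(b-a); n=np.array([-d[1],d[0]]); q=[]
    for s in np.linspace(.28,.72,60):
        k=np.arange(-6,6.01,.25); xy=(a+s*(b-a)+k[:,None]*n).astype(np.float32)
        v=cv2.remap(g.astype(np.float32),xy[None,:,0],xy[None,:,1],1)[0]; e=np.abs(np.gradient(v)); j=e.argmax()
        if e[j]>5: q.append(xy[j])
    q=np.array(q); vx,vy,x0,y0=cv2.fitLine(q,cv2.DIST_HUBER,0,.01,.01).ravel(); L.append(np.cross([x0,y0,1],[x0+vx,y0+vy,1]))
I=np.array([(lambda h:h[:2]/h[2])(np.cross(L[i-1],L[i])) for i in range(4)])
dots=[]
for q in Q:
    x,y=q.round().astype(int); w=g[y-7:y+8,x-7:x+8]; yy,xx=np.mgrid[y-7:y+8,x-7:x+8]
    m=((w>70)&(w<190)&(np.hypot(xx-q[0],yy-q[1])<7)); dots.append([xx[m].mean(),yy[m].mean()])
dots=np.array(dots); print("corner dev",(I-P).round(2).tolist(),"dot dev",(dots-Q).round(2).tolist())
def res(v):   # free lean about both diagonals
    Rs=R.from_euler("z",v[2])*R.from_rotvec([v[3],v[4],0]); return (proj(c,Rs.apply(S)+[v[0],v[1],v[5]])-I).ravel()
r=least_squares(res,[*p0,0,0,0],x_scale=[.01,.01,.1,.05,.05,.005]); print("corners fit",r.x.round(4),"tilt deg",np.degrees(np.hypot(*r.x[3:5])).round(2),abs(r.fun).max())
r=least_squares(lambda v:(proj(c,pose(v,v[3])[0].apply(S)+pose(v,v[3])[1])-I).ravel(),[*p0,1.25],x_scale=[.01,.01,.1,.3]); print("theta fit from lean",r.x.round(4),abs(r.fun).max())
spot=spotter.outline_of("wrist","wing_centre"); 
for d in spot:
    yx=np.argwhere(d["region"]); xy=yx[:,::-1].astype(float); ct=xy.mean(0); v=np.linalg.svd(xy-ct,full_matrices=False)[2][0]; print("wing",d["score"],ct.round(),"axis deg",np.degrees(np.arctan2(v[1],v[0])).round(1))
for d in spotter.search_frame("wrist","dish_centre"):
    w=ray2z(c,np.array(d["centre"])*[640,480],.0415)[0]; print("dish",d["score"],w.round(4),(w[:2]-p0[:2]).round(4))
cv2.imwrite("pics/w7.png",im)
```

```text
[[202.2, 198.3], [324.0, 68.5], [446.0, 198.1], [324.1, 310.8]]
corner dev [[0.33, 0.35], [0.48, 0.25], [0.1, 0.77], [0.29, 0.23]] dot dev [[0.19, 1.32], [0.75, 1.2], [0.17, 1.59], [0.37, 0.84]]
corners fit [ 5.4670e-01  3.2800e-02 -2.5597e+00 -5.1000e-03  3.4000e-03  1.0000e-04] tilt deg 0.35 0.16814889501006292
theta fit from lean [ 0.5467  0.0328 -2.5596  1.168 ] 0.20184514566989264
wing 0.63 [325. 297.] axis deg 90.0
dish 0.79 [0.5438 0.0298 0.0415] [-0.0027 -0.0033]
dish 0.53 [ 0.5809 -0.1211  0.0415] [ 0.0344 -0.1542]
```

View pics/w7.png

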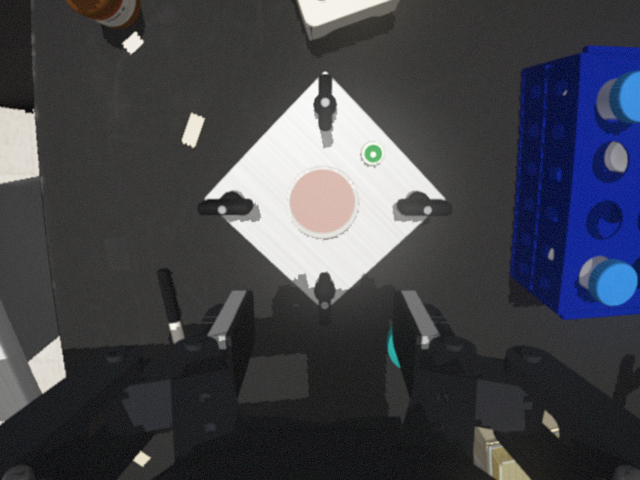

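All four wings point at the middle: the adjustable wing's axis is at 90.0° in the picture, along the plate diagonal. The plate and dish are where they were, so I'll hand in.

```bash
python3 -c "
from bench import workorder,monitor
print(workorder.hand_in(), monitor.get_obs()['time_s'])"
```

```text
the job is handed in; nothing more can be done
the job is handed in; nothing more can be done
```

I turned the adjustable foot's wing screw on the aluminium stand about 68° clockwise, from θ ≈ 0.07 to about 1.25. Then I let go, lifted the gripper clear and handed the job in at about 10.3 s. I told this stand from the green look-alike by its colour, and found the right corner from the bubble level and its off-angle wing.

**First grip:** it closed on the collar under the wing, with a push of about 7 N. I opened, rose 7 mm and gripped again on the wing itself. Forces during the turn stayed around 5 N.

**Last checks:**
- **Wing:** its axis lies along the plate's diagonal at 90.0° in the picture, pointing at the middle like the other three.
- **Stand:** it moved less than about 0.5 mm.
- **Dish:** it is still where it was, on the middle of the plate to within about 4 mm.
- **Level:** the plate corners alone gave a leftover lean of about 0.35° (θ ≈ 1.17). That disagrees slightly with the wing angle of 1.25. I put it down to sub-pixel measurement noise and trusted the wing angle.

I did not test by touch whether the stand is firm on all four feet.

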